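# Level the swatch tile and hold the camera mast extended

## Robot

A 6-joint arm with a two-finger parallel gripper is mounted at the origin on the work surface. World frame = base frame: x ahead of the robot, y to its left, z up, the work surface at z = 0. Lengths are in mm, angles in rad, forces in N, time in s.
With the tool pointing down it reaches from about 250 to 800 mm from the base axis. Payload 3.9 kg.
Tool frame: the origin (TCP) lies on the centre line of the jaws, within the pads' length; the fingertips stand 22 mm ahead of it and the grasp point (between the pads) lies 3 mm ahead of it; z points along the fingers, y is the line along which they close (so a half turn about z gives the same grasp; the last joint's range is limited). The gripper opens to 85 mm and grips with 20 to 120 N. Pads are 22 mm wide; open, the fingers measure 114 mm over their backs; the gripper's body (76 mm by 85 mm) begins 54 mm behind the grasp point. The pads swing forward as they close: fully open they stand 13 mm farther back than shut.
Start: joints at [1.158, 0.26, -0.138, 1.173, 0, 1.571], TCP at [210.612, 480.893, 253.304] pointing down, gripper open.
Joint ranges: [-2.78, 2.78], [-0.83, 1.72], [-1.28, 1.37], [-1.9, 2.12], [-1.57, 1.48], [-3.14, 3.14]. Speed limits (rad/s): [2.57, 2.57, 3.14, 3.14, 3.14, 3.14].

## Interface

Orientations are given as a 3x3 rotation matrix whose columns are the frame's x, y, z axes.
In Python, from rig import observe, read_camera, job_done, outline_of, landmark_of gives the robot as it stands.
- The arm moves only by the tool jog_arm, never from a script. Its argument "increments" is a list of rows, each a list of 7 numbers: the shift along the world's x, y, z in cm, then the turn, a rotation vector about the world's x, y, z in rad, then the closure, from -1 (fully open) to 1 (shut). In form: [[x, y, z, ax, ay, az, gripper], ...]. A call has 1 to 12 rows; each row shifts and turns the commanded pose from where the row before left it; what a row does not reach is not made up. A row lasts 1/10 s, in which the tool goes at most 50 mm and 8.59 degrees, less where a joint would pass 70% of its speed; a pose out of reach is approached as far as the arm can. A call with a gripper value outside its range is refused whole. The fingers move at their own pace and stop on an object; "squeeze" is the grip in N (left out, the last holds). Time passes only in rows, so rows that do not move let the fingers close. It gives the time, the measured TCP pose, the force, the opening and the grip force at its end, in the units of the state.
- observe(): the state, without advancing time (a new reading comes with each control period).
- read_camera(name): name is "scene" or "top" or "wrist"; returns a dict with "pixels" (400x640x3 uint8, red, green, blue), "fov_y" (degrees; the focal length in pixels is half the picture's height over the tangent of half this angle, whatever the lens; pixels are square), "cx", "cy" (the principal point, pixels), "rvec" (rotation vector, rad) and "tvec" (3), from world to camera coordinates, as OpenCV has them. Camera axes: x right, y down, z forward; pixel columns grow to the right and rows downward; lengths in mm; the calibration is good to about 2 mm. A picture is of the moment at which its call begins. There is no depth.
- job_done(): hands the job in; it is judged then, once.
Trained networks look in a picture, given as the dict that the camera call returned (one of the last four; its "shot" number tells which), for a name from the list of things; names that differ only in an ending like _2 or _b are one class to them, and where a whole thing is asked for, a point or a joint stands for the part that bears it (a point fixed in the world has none). Each returns a list of dicts, best first, with "conf" (0 to 1); they miss things now and then, are a little off and sometimes report something else, mostly with a low value. They report only what shows in the picture. A call takes as long as a camera call. They do not tell look-alikes from the thing itself.
- outline_of(picture, label): "pixels" (400x640 bool, what is visible of it) and "extent" ([left, top, width, height] in pixels, round what is visible of it).
- landmark_of(picture, label): "at" ([row, column] in pixels: a listed point, or the origin of a listed thing).
The state is a dict: "t": time; "joints": joint angles; "joint_vel": joint speeds; "joint_efforts": joint torques, N m; "tool_pos": TCP position; "ee_rot": TCP orientation; "wrist_force": force on the tool from outside, world axes, zero at the start; "wrist_torque": the same for the moment, N m; "opening": opening from 0.0 (shut) to 1.0 (fully open); "finger_force": force on a finger pad.
Only numpy, scipy, OpenCV 4.12 (cv2) and the standard library are available. Lean on these libraries where they do the work, as an engineer would, in place of code of your own. Each camera call takes 0.05 s, during which the arm holds its last target. There are 200 camera calls.

## Task

Get the desk ready for a photo of the colour swatches: first press the tilted colour tile down until it sits level in its white tray, with the camera mast still fully down. Then squeeze the red release button on the camera mast's grip and pull the grip straight up, past the first stop, to the second stop. Finish while holding it there, fully extended with the button still squeezed, and leave everything else on the desk where it is.

Things in the scene. Friction and masses are not known exactly. Their poses are not given: they have to be found in the camera images.
- camera_mast: telescoping camera mast fixed to the desk: round black foot 116 mm across, 10 mm thick; 30 mm square aluminium tube up to 140 mm. On its sliding steel rod sit an all-round camera (black block 52 x 42 mm, a lens on each x side, 142 to 178 mm above the desk when the mast is down) and above it an upright grip with a release button. Origin: centre of the foot's underside, on the mast's axis; z up
- mast_grip (a point): where to take hold: on the mast's axis in the upright grey grip, 210 mm above the desk when the mast is down; rises with the rod. Grip: 26 mm (x) x 30 mm (y), from 32 mm below this point (camera's top) to 26 mm above it. With the red button on its +y face it measures 38 mm along y (y from -15 to +23), 32 mm once squeezed. Close two fingers along y. Axes as the mast's
- mast_button (a joint): red release button, a pad 22 mm wide (x) on the grip's +y face, from 27 mm below to 21 mm above mast_grip, 8 mm proud. Value: m pressed in towards -y, 0 out, 0.006 fully in (2 mm still proud); a spring pushes it out (2 N at first, 5.4 N fully in). The mast is unlocked while it is beyond about 0.0035
- mast_stage (a joint): how far the rod is pulled straight up, m: 0 fully down, 0.050 first stop, 0.100 second stop and end of travel. A catch locks it at each of the three (1.5 mm play) unless the button is kept squeezed; let go in between, it sinks slowly into the catch below. Pulling takes 5 to 8 N; weight and a light spring pull it back down
- swatch_tray: white swatch tray fixed to the desk, 104 mm (x) x 84 mm (y), rim 17 mm high. Its recess (88 x 68 mm) carries the tile at 12 mm height: at the -x end on a ledge, at the +x end (x = 26 to 34 mm) on a stiff black bar that slides down when pushed with over 4 N and stays where it is left; at the bottom it is level with the ledge. Origin: centre of the underside, z up
- swatch_tile: flat loose ceramic tile with six colour patches, 80 mm (x) x 60 mm (y) x 8 mm, 80 g, tilted in the tray's recess: the bar holds its +x end up by 7 to 11 mm. Axes along the tray's; origin: centre of its underside, z out of its upper face. When level its top is 20 mm above the desk, 3 mm over the rim. Pushing straight down on its raised end sets it level, with firm support below
- highlighter: bystander: orange highlighter pen lying flat, 116 x 22 x 17 mm; origin: centre of its underside
- binder_clip: bystander: turquoise binder clip, 34 x 20 x 16 mm with wire loops out to 42 mm; origin: centre of its underside
- sticky_notes: bystander: pad of pale yellow sticky notes, 76 x 76 x 13 mm; origin: centre of its underside
- calculator: bystander: white and plum desk calculator, 150 x 105 x 18 mm; origin: centre of its underside
- paint_palette: bystander: black watercolour palette with eight round colours, 110 x 240 x 15 mm; origin: centre of its underside
- stapler: bystander: yellow stapler, 150 x 32 x 55 mm; origin: centre of its underside
- pencil_cup: bystander: blue pencil cup, 80 mm across and 100 mm high, its pencils reach to 175 mm; origin: centre of its underside
Things that resemble listed ones, but are neither listed nor needed, are in the scene too. There is more than one size of the swatch_tile; the one meant has the size given above.

How it is judged:
By the outcome, as a careful person would: the job done as asked, in the order asked, and still so for the second after the job is handed in, while the arm keeps its last pose, push and grip.
It also fails if it takes over 51 s, if anything falls off the work surface, if the arm or the gripper's body presses on something with over 40 N, if the wrist force passes 120 N, or if a joint passes its speed limit or range.

## Working session

There is one attempt and no reset: what is moved stays moved. The work goes in short steps, Python scripts to look and compute and a tool call to move; the robot and the scene stay as the last step left them, time stands still between calls to the robot, and variables do not carry over. Pictures are saved under pics/ and viewed, at most 10 in all, crops included, and the job is handed in when it is done.

Besides the shell and the picture viewer there is one more tool, called after "Emit:" as name(argument=value, ...) on one line, values as JSON. jog_arm: Moves the arm, as the interface text tells. Its arguments: {"type":"object","properties":{"increments":{"type":"array","items":{"type":"array","items":{"type":"number"}}},"squeeze":{"type":"number"}},"required":["increments"]}

```bash
mkdir -p pics
cat > h.py <<'E'
import numpy as np, cv2
from rig import *
def K(p):
    f=200/np.tan(np.radians(p["fov_y"])/2); return np.array([[f,0,p["cx"]],[0,f,p["cy"]],[0,0,1]])
def ray(p,rc):
    R=cv2.Rodrigues(np.array(p["rvec"],float))[0]; t=np.array(p["tvec"],float).ravel()
    d=R.T@np.linalg.inv(K(p))@np.array([rc[1],rc[0],1.]); return -R.T@t,d
def at_z(p,rc,z):
    c,d=ray(p,rc); return c+d*(z-c[2])/d[2]
def proj(p,X):
    return cv2.projectPoints(np.array(X,float).reshape(-1,3),np.array(p["rvec"],float),np.array(p["tvec"],float),K(p),None)[0].reshape(-1,2)
def tri(a,b):
    A=[];y=[]
    for p,rc in (a,b):
        c,d=ray(p,rc); d/=np.linalg.norm(d); M=np.eye(3)-np.outer(d,d); A.append(M); y.append(M@c)
    return np.linalg.lstsq(np.vstack(A),np.hstack(y),rcond=None)[0]
def save(p,n): cv2.imwrite(f"pics/{n}.png",p["pixels"][:,:,::-1])
E
python3 - <<'E'
from h import *
P={n:read_camera(n) for n in("scene","top")}
for n,p in P.items():
    save(p,n+"0"); print(n,ray(p,(200,320)))
    for l,z in(("camera_mast",0),("mast_grip",210),("mast_button",210),("swatch_tray",0),("swatch_tile",16)):
        for o in landmark_of(p,l)[:4]: print(l,round(o["conf"],2),np.round(o["at"]),np.round(at_z(p,o["at"],z)))
    for l in ("swatch_tile","swatch_tray"):
        for o in outline_of(p,l)[:4]: print("outl",l,round(o["conf"],2),np.round(o["extent"]))
cv2.imwrite("pics/both.png",cv2.resize(np.vstack([P[n]["pixels"] for n in P])[:,:,::-1],(480,600)))
E
```

```text
scene (array([1347.52079626,  184.15070771, 1326.39066691]), array([-0.53433214, -0.11677294, -0.83729144]))
camera_mast 0.94 [216. 365.] [528. 190.   0.]
camera_mast 0.43 [186. 260.] [ 498. -259.    0.]
camera_mast 0.43 [269. 349.] [765. 176.   0.]
camera_mast 0.26 [248. 263.] [ 767. -157.    0.]Traceback (most recent call last):
  File "<stdin>", line 6, in <module>
ValueError: it knows: binder_clip, calculator, camera_mast, highlighter, mast_grip, paint_palette, pencil_cup, stapler, sticky_notes, swatch_tile, swatch_tray
```

Run:
```python
from h import *
P={n:read_camera(n) for n in("scene","top")}
for n,p in P.items():
    save(p,n+"0"); print(n,ray(p,(200,320)))
    for l,z in(("camera_mast",0),("mast_grip",210),("swatch_tray",0),("swatch_tile",16)):
        for o in landmark_of(p,l)[:4]: print(l,round(o["conf"],2),np.round(o["at"]),np.round(at_z(p,o["at"],z)))
    for l in ("swatch_tile","swatch_tray"):
        for o in outline_of(p,l)[:4]: print("outl",l,round(o["conf"],2),np.round(o["extent"]))
```

```text
scene (array([1347.52079626,  184.15070771, 1326.39066691]), array([-0.53433214, -0.11677294, -0.83729144]))
camera_mast 0.64 [219. 366.] [542. 199.   0.]
camera_mast 0.63 [190. 376.] [390. 213.   0.]
camera_mast 0.36 [257. 431.] [644. 464.   0.]
mast_grip 0.71 [185. 375.] [522. 203. 210.]
mast_grip 0.2 [255. 427.] [750. 408. 210.]
swatch_tray 0.71 [248. 265.] [ 763. -149.    0.]
swatch_tray 0.52 [192. 259.] [ 528. -256.    0.]
swatch_tile 0.82 [215. 216.] [ 685. -374.   16.]
swatch_tile 0.65 [201. 293.] [ 544. -101.   16.]
swatch_tile 0.58 [187. 258.] [ 516. -260.   16.]
outl swatch_tile 0.89 [204. 201.  26.  29.]
outl swatch_tile 0.62 [286. 192.  15.  13.]
outl swatch_tile 0.53 [248. 183.  23.  12.]
outl swatch_tile 0.18 [421. 231.  31.  33.]
top (array([ 450.31603209,   -8.95258922, 1490.28646997]), array([ 0.11535364,  0.02165203, -0.99341099]))
camera_mast 0.65 [232. 264.] [526. 199.   0.]
camera_mast 0.37 [228. 327.] [537.   3.   0.]
mast_grip 0.85 [227. 251.] [530. 205. 210.]
swatch_tray 0.91 [231. 414.] [ 519. -268.    0.]
swatch_tile 0.89 [229. 411.] [ 526. -257.   16.]
swatch_tile 0.8 [181. 447.] [ 673. -374.   16.]
swatch_tile 0.53 [231. 360.] [524. -98.  16.]
outl swatch_tile 0.87 [427. 161.  40.  40.]
outl swatch_tile 0.84 [397. 220.  28.  24.]
outl swatch_tile 0.8 [354. 220.  15.  22.]
outl swatch_tray 0.81 [396. 216.  37.  30.]
```

View pics/scene0.png

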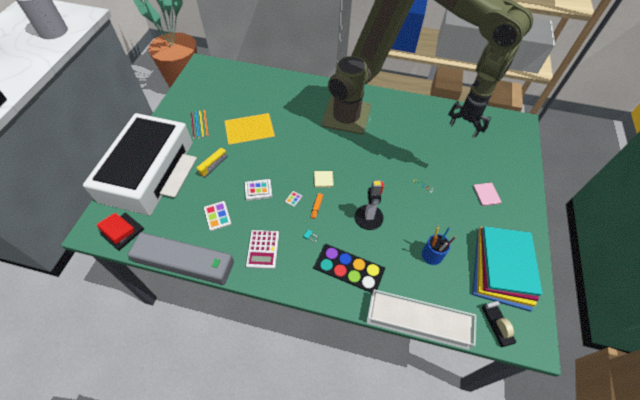

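View pics/top0.png

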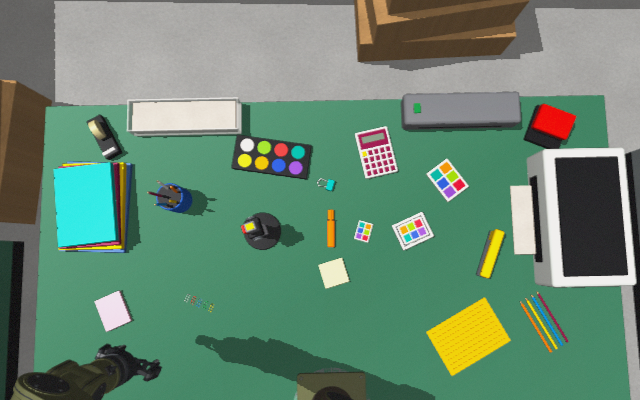

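The scene view shows the mast near pixel (row 215, col 370), the tilted tile in its tray near (188, 258), and loose look-alikes at (215, 217) and (199, 293). The top view agrees: mast (230, 262), tray (231, 413). I'll raise the arm and look at the mast on the way over.

Emit:
jog_arm(increments=[[0,0,4,0,0,0,-1],[0,0,4,0,0,0,-1],[2,-3,4,0,0,0,-1],[2,-3,3,0,0,0,-1],[2,-3,3,0,0,0,-1],[2,-3,2,0,0,0,-1],[2,-3,0,0,0,0,-1],[2,-3,0,0,0,0,-1],[2,-3,0,0,0,0,-1],[2,-3,0,0,0,0,-1],[2,-3,0,0,0,0,-1],[0,0,0,0,0,0,-1]])

```text
t: 2.1
tool_pos: [390.9, 210.2, 450.5]
ee_rot: [[-0.914, 0.406, 0.001], [0.406, 0.914, -0.001], [-0.001, -0.001, -1.0]]
wrist_force: [-0.7, 0.3, 0.3]
opening: 1.0
finger_force: 0.0
```

Run:
```python
from h import *
s=observe(); print(s["t"],s["tool_pos"],np.round(s["ee_rot"],3).tolist(),np.round(s["joints"],2))
p=read_camera("wrist"); save(p,"w1"); print(ray(p,(200,320)))
for l,z in(("camera_mast",0),("mast_grip",210)):
    for o in landmark_of(p,l)[:4]: print(l,round(o["conf"],2),np.round(o["at"]),np.round(at_z(p,o["at"],z)))
```

```text
2.1 [390.85349039 210.19572123 450.4506395 ] [[-0.914, 0.406, 0.001], [0.406, 0.914, -0.001], [-0.001, -0.001, -1.0]] [ 0.49  0.11  0.18  1.64 -0.    0.91]
(array([326.51406398, 238.00122313, 570.02624421]), array([ 0.2539801 , -0.1077141 , -0.96120614]))
camera_mast 0.87 [220. 343.] [530. 198.   0.]
camera_mast 0.32 [320. 276.] [673.  -9.   0.]
mast_grip 0.88 [276. 360.] [531. 203. 210.]
```

View pics/w1.png

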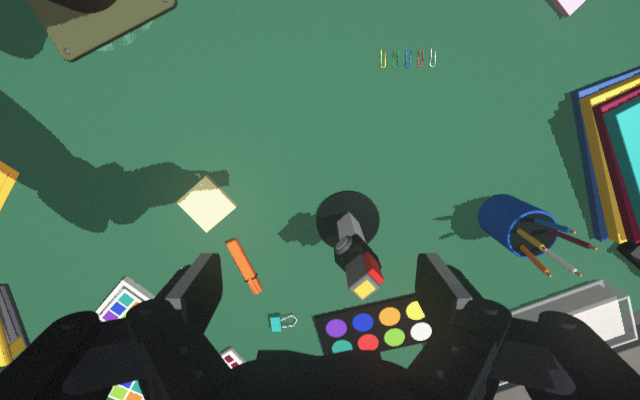

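The wrist view shows the mast foot at (220, 345), with the grip top at (287, 363) and the red button on the image-right (+y) side of it. Next I'll go above the tray with the fingers shut.

Emit:
jog_arm(increments=[[0,-4,0,0,0,0,1],[0,-4,0,0,0,0,1],[0,-4,0,0,0,0,1],[0,-4,0,0,0,0,1],[0,-4,0,0,0,0,1],[0,-4,0,0,0,0,1],[1,-4,-2,0,0,0,1],[1,-4,-3,0,0,0,1],[1,-4,-3,0,0,0,1],[1,-4,-3,0,0,0,1],[1,-4.5,-4,0,0,0,1],[0,0,0,0,0,0,1]])

```text
t: 3.45
tool_pos: [436.2, -222.8, 304.5]
ee_rot: [[-0.915, 0.403, -0.007], [0.403, 0.915, 0.002], [0.007, -0.0, -1.0]]
wrist_force: [-1.1, 1.0, -0.3]
opening: -0.008
finger_force: 0.0
```

Run:
```python
from h import *
s=observe(); print(s["t"],s["tool_pos"],np.round(s["ee_rot"],3).tolist(),np.round(s["joints"],2))
p=read_camera("wrist"); save(p,"w2")
for l,z in(("swatch_tray",0),("swatch_tile",16)):
    for o in landmark_of(p,l)[:4]: print(l,round(o["conf"],2),np.round(o["at"]),np.round(at_z(p,o["at"],z)))
    for o in outline_of(p,l)[:3]:
        m=o["pixels"].astype(np.uint8); c=max(cv2.findContours(m,0,2)[0],key=cv2.contourArea)
        b=cv2.boxPoints(cv2.minAreaRect(c)); zz=17 if l=="swatch_tray" else 24
        # corners on plane
        pts=np.array([at_z(p,(q[0][1],q[0][0]),zz)[:2] for q in c],np.float32)
        print("out",l,round(o["conf"],2),o["extent"],cv2.minAreaRect(pts))
```

```text
3.45 [ 436.20466846 -222.84403604  304.4885419 ] [[-0.915, 0.403, -0.007], [0.403, 0.915, 0.002], [0.007, -0.0, -1.0]] [-0.47  0.19 -0.1   1.29 -0.   -0.06]
swatch_tray 0.32 [165. 496.] [531. -12.   0.]
out swatch_tray 0.73 [269.9, 186.9, 99.9, 72.9] ((521.1678466796875, -261.1694641113281), (87.80779266357422, 107.68584442138672), 24.306215286254883)
swatch_tile 0.92 [237. 321.] [ 526. -259.   16.]
swatch_tile 0.65 [193. 422.] [ 522. -115.   16.]
swatch_tile 0.46 [ 69. 465.] [400. -21.  16.]
out swatch_tile 0.89 [283.1, 202.0, 73.6, 50.7] ((522.5514526367188, -260.7511901855469), (61.72290802001953, 82.60552215576172), 23.76708221435547)
out swatch_tile 0.74 [311.7, 333.9, 15.2, 21.2] ((674.4000244140625, -328.3402099609375), (18.991615295410156, 34.30537414550781), 66.24288177490234)
out swatch_tile 0.7 [405.1, 166.7, 36.0, 47.7] ((518.1900024414062, -115.3676528930664), (44.94722366333008, 58.50495910644531), 72.06332397460938)
```

View pics/w2.png

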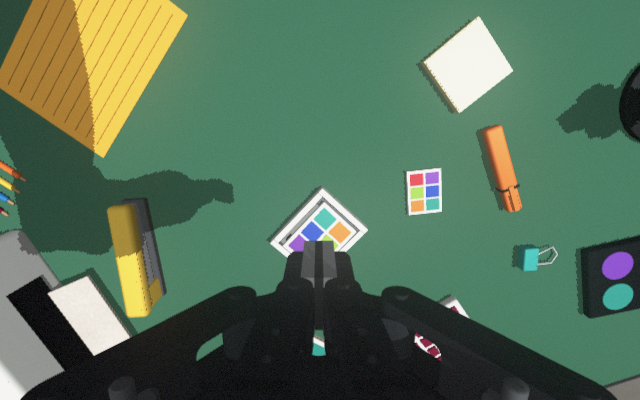

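The tray shows at (187–260, 270–370). The rim fits 104×84 mm at (521, -261), and its long axis is at 114° or -66°. I need a clearer view to tell which end is raised.

Emit:
jog_arm(increments=[[3,-1.4,-2,0,0,0,1],[3,-1.4,-2,0,0,0,1],[3,-1.4,-2,0,0,0,1],[0,0,-1,0,0,0,1],[0,0,0,0,0,0,1]])

```text
t: 4.2
tool_pos: [526.6, -262.0, 238.5]
ee_rot: [[-0.917, 0.399, -0.002], [0.399, 0.917, 0.001], [0.003, 0.0, -1.0]]
wrist_force: [-0.3, 0.3, 1.6]
opening: -0.0
finger_force: 0.0
```

Run:
```python
from h import *
s=observe(); print(s["t"],s["tool_pos"])
p=read_camera("wrist"); save(p,"w3")
for l,z in(("swatch_tray",0),("swatch_tile",16)):
    for o in landmark_of(p,l)[:1]: print(l,round(o["conf"],2),np.round(o["at"]),np.round(at_z(p,o["at"],z)))
    for o in outline_of(p,l)[:1]:
        m=o["pixels"].astype(np.uint8); c=max(cv2.findContours(m,0,2)[0],key=cv2.contourArea)
        zz=17 if l=="swatch_tray" else 24
        pts=np.array([at_z(p,(q[0][1],q[0][0]),zz)[:2] for q in c],np.float32)
        print("out",l,round(o["conf"],2),np.round(o["extent"]),cv2.minAreaRect(pts))
        x,y,w,h=[int(v) for v in o["extent"]]
        if l=="swatch_tray": cr=p["pixels"][max(0,y-15):y+h+15,max(0,x-15):x+w+15]; print(y-15,x-15,cr.shape)
k=min(800/cr.shape[1],600/cr.shape[0])
cv2.imwrite("pics/w3c.png",cv2.resize(cr,None,fx=k,fy=k,interpolation=2)[:,:,::-1])
```

```text
4.2 [ 526.56070247 -261.97422501  238.50666053]
out swatch_tray 0.83 [260. 111. 121. 120.] ((522.4865112304688, -261.78924560546875), (83.77238464355469, 104.35975646972656), 23.1966552734375)
95 245 (150, 150, 3)
swatch_tile 0.98 [172. 317.] [ 523. -262.   16.]
out swatch_tile 0.89 [272. 126.  92.  92.] ((523.3529663085938, -261.39349365234375), (60.700897216796875, 81.52098846435547), 23.833646774291992)
```

View pics/w3c.png

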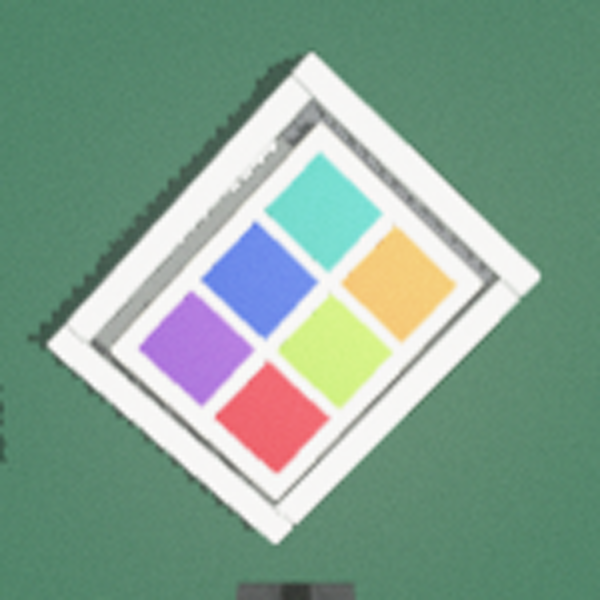

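The tile lies in the tray with its long axis from lower-left (purple/red end) to upper-right (turquoise/orange end). One view doesn't settle which end is raised, so I'll take a second one from the side and triangulate the patches.

Emit:
jog_arm(increments=[[1.2,3,0,0,0,0,1],[1.2,3,0,0,0,0,1],[1.2,3,0,0,0,0,1],[0,0,0,0,0,0,1],[0,0,0,0,0,0,1]])

```text
t: 4.95
tool_pos: [562.8, -173.0, 240.5]
ee_rot: [[-0.917, 0.4, 0.001], [0.4, 0.917, -0.001], [-0.002, -0.0, -1.0]]
wrist_force: [-0.1, -0.2, -0.0]
opening: 0.001
finger_force: 0.0
```

```bash
cat > tile.py <<'E'
from h import *
def patches(p,box=None):
    o=outline_of(p,"swatch_tile")
    o=min(o,key=lambda o:abs(o["pixels"].sum()-4500) if o["conf"]>.5 else 1e9)
    m=cv2.erode(o["pixels"].astype(np.uint8),np.ones((3,3)))
    hsv=cv2.cvtColor(p["pixels"],cv2.COLOR_RGB2HSV)
    w=(hsv[:,:,1]>70)&(m>0)
    n,lab,st,ce=cv2.connectedComponentsWithStats(w.astype(np.uint8),connectivity=4)
    r={}
    for i in range(1,n):
        if st[i,4]>60: r[int(np.median(hsv[lab==i][:,0]))]=(ce[i][1],ce[i][0],st[i,4])
    return r
E
python3 - <<'E'
from tile import *
import pickle
s=observe(); print(s["t"],s["tool_pos"])
b=read_camera("wrist"); save(b,"w4"); pb=patches(b)
print(b.keys()); print(pb)
pickle.dump((b,pb),open("b.pkl","wb"))
E
```

```text
4.95 [ 562.83037559 -173.00050566  240.54237786]
dict_keys(['pixels', 'fov_y', 'cx', 'cy', 'rvec', 'tvec', 'shot'])
{85: (np.float64(148.7027027027027), np.float64(232.44594594594594), np.int32(444)), 113: (np.float64(165.72767857142858), np.float64(217.08258928571428), np.int32(448)), 16: (np.float64(166.47152619589977), np.float64(252.37813211845102), np.int32(439)), 136: (np.float64(182.50947867298578), np.float64(201.74644549763033), np.int32(422)), 41: (np.float64(183.33802816901408), np.float64(237.08920187793427), np.int32(426)), 179: (np.float64(199.68), np.float64(221.94823529411764), np.int32(425))}
```

Emit:
jog_arm(increments=[[-1.2,-3,0,0,0,0,1],[-1.2,-3,0,0,0,0,1],[-1.2,-3,0,0,0,0,1],[-1.2,-3,0,0,0,0,1],[-1.2,-3,0,0,0,0,1],[0,0,0,0,0,0,1],[0,0,0,0,0,0,1]])

```text
t: 5.75
tool_pos: [501.8, -324.9, 239.5]
ee_rot: [[-0.915, 0.404, 0.0], [0.404, 0.915, 0.0], [0.0, 0.0, -1.0]]
wrist_force: [0.2, -0.0, 0.8]
opening: 0.002
finger_force: 0.0
```

Run:
```python
from tile import *
import pickle
b,pb=pickle.load(open("b.pkl","rb"))
s=observe(); print(s["t"],s["tool_pos"])
a=read_camera("wrist"); pa=patches(a)
X={}
for h in pb:
    k=min(pa,key=lambda q:min(abs(q-h),180-abs(q-h)))
    X[h]=tri((a,pa[k][:2]),(b,pb[h][:2])); print(h,k,np.round(X[h],1),pa[k][2],pb[h][2])
P=np.array(list(X.values())); c=P.mean(0); u=np.linalg.svd((P-c)[:,:2])[2][0]
s=(P-c)[:,:2]@u; print(c,u,np.degrees(np.arctan2(u[1],u[0])),np.polyfit(s,P[:,2],1))
```

```text
5.75 [ 501.8093995  -324.85252342  239.50056489]
85 87 [ 501.7 -243.8   20.9] 436 444
113 112 [ 510.9 -265.8   23.8] 422 448
16 21 [ 526.6 -233.3   21.1] 426 439
136 138 [ 520.  -287.8   27. ] 412 422
41 37 [ 535.8 -255.5   23.7] 404 426
179 177 [ 544.8 -277.2   27.2] 419 425
[ 523.27925176 -260.56211511   23.95800306] [-0.38047047  0.92479307] 112.36282758128027 [-0.12826461 23.95800306]
```

The purple/red end is raised about 9 mm, so the tray's +x points along (0.39, -0.92). I'll press at about (533, -287).

Emit:
jog_arm(increments=[[1,1.3,-3,0,0,0,1],[1,1.3,-4,0,0,0,1],[1.2,1.2,-4,0,0,0,1],[0,0,-4,0,0,0,1],[0,0,-2,0,0,0,1],[0,0,0,0,0,0,1],[0,0,0,0,0,0,1]])

```text
t: 6.55
tool_pos: [535.2, -284.8, 69.8]
ee_rot: [[-0.916, 0.4, -0.0], [0.4, 0.916, 0.0], [0.0, 0.0, -1.0]]
wrist_force: [0.3, -0.2, 1.4]
opening: -0.0
finger_force: 0.0
```

Emit:
jog_arm(increments=[[-0.1,-0.2,-1,0,0,0,1],[0,0,-0.7,0,0,0,1],[0,0,-0.3,0,0,0,1],[0,0,-0.3,0,0,0,1],[0,0,-0.2,0,0,0,1],[0,0,0,0,0,0,1]])

```text
t: 7.15
tool_pos: [534.3, -288.1, 44.8]
ee_rot: [[-0.916, 0.401, 0.001], [0.401, 0.916, -0.001], [-0.001, -0.0, -1.0]]
wrist_force: [1.8, -1.4, 1.8]
opening: 0.002
finger_force: 1.2
```

Emit:
jog_arm(increments=[[0,0,-0.1,0,0,0,1],[0,0,-0.1,0,0,0,1],[0,0,-0.1,0,0,0,1],[0,0,0,0,0,0,1]])

```text
t: 7.55
tool_pos: [534.3, -287.9, 42.0]
ee_rot: [[-0.916, 0.401, 0.001], [0.401, 0.916, -0.001], [-0.001, -0.0, -1.0]]
wrist_force: [-0.0, -2.6, 7.1]
opening: 0.002
finger_force: 2.9
```

Emit:
jog_arm(increments=[[0,0,-0.1,0,0,0,1],[0,0,0,0,0,0,1]])

```text
t: 7.75
tool_pos: [534.3, -287.9, 42.0]
ee_rot: [[-0.916, 0.401, 0.001], [0.401, 0.916, -0.001], [-0.002, -0.0, -1.0]]
wrist_force: [-1.3, -1.8, 11.3]
opening: -0.002
finger_force: 5.8
```

Emit:
jog_arm(increments=[[0,0,-0.1,0,0,0,1],[0,0,-0.1,0,0,0,1],[0,0,0,0,0,0,1],[0,0,0.4,0,0,0,1],[0,0,2,0,0,0,1],[-0.4,0.5,4,0,0,0,1],[-0.4,2,4,0,0,0,1],[0,2,4,0,0,0,1],[0,2,3,0,0,0,1],[0,2,2,0,0,0,1],[0,0,0,0,0,0,1],[0,0,0,0,0,0,1]])

```text
t: 8.95
tool_pos: [525.3, -201.8, 231.6]
ee_rot: [[-0.916, 0.4, -0.001], [0.4, 0.916, 0.001], [0.002, 0.0, -1.0]]
wrist_force: [0.0, -0.4, -1.7]
opening: -0.002
finger_force: 0.0
```

Run:
```python
from tile import *
import pickle
s=observe(); print(s["t"],s["tool_pos"])
a=read_camera("wrist"); pa=patches(a); print(pa)
pickle.dump((a,pa),open("c.pkl","wb"))
```

```text
8.95 [ 525.27818127 -201.84564199  231.61140926]
{85: (np.float64(172.20470588235295), np.float64(272.8564705882353), np.int32(425)), 114: (np.float64(188.4043062200957), np.float64(257.6387559808612), np.int32(418)), 14: (np.float64(189.70754716981133), np.float64(292.25471698113205), np.int32(424)), 135: (np.float64(204.38814016172506), np.float64(242.66576819407007), np.int32(371)), 41: (np.float64(205.54114713216958), np.float64(276.94014962593513), np.int32(401)), 179: (np.float64(221.0), np.float64(262.0025974025974), np.int32(385))}
```

Emit:
jog_arm(increments=[[1,3,0,0,0,0,1],[1,3,0,0,0,0,1],[1,3,0,0,0,0,1],[0,0,0,0,0,0,1],[0,0,0,0,0,0,1]])

```text
t: 9.55
tool_pos: [555.1, -112.5, 230.7]
ee_rot: [[-0.916, 0.401, -0.003], [0.401, 0.916, 0.0], [0.003, -0.001, -1.0]]
wrist_force: [-0.5, -1.1, 0.1]
opening: -0.004
finger_force: 0.0
```

Run:
```python
from tile import *
import pickle
b,pb=pickle.load(open("c.pkl","rb"))
s=observe(); print(s["t"],s["tool_pos"])
a=read_camera("wrist"); save(a,"w5"); pa=patches(a)
X={}
for h in pb:
    k=min(pa,key=lambda q:min(abs(q-h),180-abs(q-h)))
    X[h]=tri((a,pa[k][:2]),(b,pb[h][:2])); print(h,k,np.round(X[h],1),pa[k][2],pb[h][2])
P=np.array(list(X.values())); c=P.mean(0); u=np.linalg.svd((P-c)[:,:2])[2][0]
s=(P-c)[:,:2]@u; print(c,u,np.degrees(np.arctan2(u[1],u[0])),np.polyfit(s,P[:,2],1))
```

```text
9.55 [ 555.11831665 -112.54968203  230.70300665]
85 85 [ 501.4 -243.3   18.9] 418 425
114 113 [ 510.7 -265.4   19. ] 415 418
14 13 [ 526.4 -232.8   19. ] 421 424
135 136 [ 519.9 -287.7   18.8] 380 371
41 42 [ 535.6 -255.    19.1] 399 401
179 179 [ 544.8 -277.1   19.2] 387 385
[ 523.10435188 -260.2382927    18.99956982] [-0.3781397   0.92574854] 112.21849910099624 [-7.35895391e-04  1.89995698e+01]
```

The tile is level: slope is about 0 and its top is at about 19–20 mm. Now I'll go up and over to the mast.

Emit:
jog_arm(increments=[[0,0,4,0,0,0,-1],[0,1,4,0,0,0,-1],[0,3,4,0,0,0,-1],[0,4,2,0,0,0,-1],[0,4,0,0,0,0,-1],[0,4,0,0,0,0,-1],[0,4,0,0,0,0,-1],[0,4,0,0,0,0,-1],[0,0,0,0,0,0,-1],[0,0,0,0,0,0,-1]])

```text
t: 10.65
tool_pos: [555.8, 127.1, 371.9]
ee_rot: [[-0.916, 0.401, -0.001], [0.401, 0.916, -0.001], [0.0, -0.001, -1.0]]
wrist_force: [-0.1, 0.1, -0.2]
opening: 1.0
finger_force: 0.0
```

Run:
```python
from tile import *
import pickle
s=observe(); print(s["t"],s["tool_pos"])
a=read_camera("wrist"); save(a,"w6"); pickle.dump(a,open("d.pkl","wb"))
for l,z in(("camera_mast",0),("mast_grip",210)):
    for o in landmark_of(a,l)[:2]: print(l,round(o["conf"],2),np.round(o["at"]),np.round(at_z(a,o["at"],z)))
```

```text
10.65 [555.78310976 127.12927747 371.91806687]
camera_mast 0.69 [122. 358.] [534. 198.   0.]
```

Emit:
jog_arm(increments=[[2,3,0,0,0,0,-1],[2,3,0,0,0,0,-1],[0,2,0,0,0,0,-1],[0,0,0,0,0,0,-1],[0,0,0,0,0,0,-1]])

```text
t: 11.3
tool_pos: [596.0, 206.2, 372.3]
ee_rot: [[-0.916, 0.402, -0.0], [0.402, 0.916, -0.001], [0.0, -0.001, -1.0]]
wrist_force: [-0.0, -0.1, -0.9]
opening: 1.002
finger_force: 0.0
```

Run:
```python
from tile import *
import pickle
s=observe(); print(s["t"],s["tool_pos"])
a=read_camera("wrist"); save(a,"w7"); pickle.dump(a,open("e.pkl","wb"))
for l,z in(("camera_mast",0),("mast_grip",210)):
    for o in landmark_of(a,l)[:2]: print(l,round(o["conf"],2),np.round(o["at"]),np.round(at_z(a,o["at"],z)))
b=pickle.load(open("d.pkl","rb"))
cr=[]
for p in(b,a):
    q=proj(p,[530,203,220])[0]; print(q); x,y=int(q[0])-60,int(q[1])-60; x=max(0,min(520,x));y=max(0,min(280,y)); print(y,x)
    cr.append(cv2.resize(p["pixels"][y:y+120,x:x+120],(400,400),interpolation=2))
cv2.imwrite("pics/w67.png",np.hstack(cr)[:,:,::-1])
```

```text
11.3 [595.9610819  206.22945956 372.25943299]
camera_mast 0.8 [117. 300.] [534. 203.   0.]
mast_grip 0.75 [124. 286.] [533. 203. 210.]
[392.40825569 126.98918083]
66 332
[282.91242623 120.49647248]
60 222
```

View pics/w67.png

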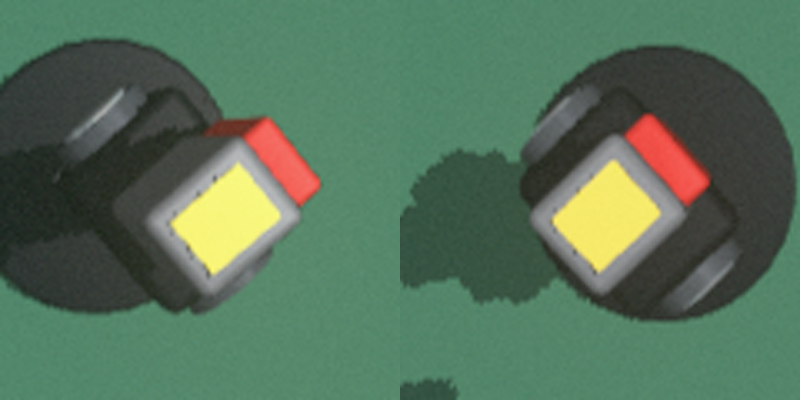

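Both views show the yellow-topped grip (crop centres about (220, 225) and (215, 608)). The red button is on its upper-right side. I'll compute the axis and yaw from the sticker and the button.

Run:
```python
from h import *
import pickle
S=[]
for f,(y,x) in(("d",(66,332)),("e",(60,222))):
    p=pickle.load(open(f+".pkl","rb")); hsv=cv2.cvtColor(p["pixels"],cv2.COLOR_RGB2HSV).astype(int)
    M=np.zeros((400,640),bool); M[y:y+120,x:x+120]=1
    Y=M&(abs(hsv[...,0]-28)<8)&(hsv[...,1]>100)&(hsv[...,2]>150)
    R=M&((hsv[...,0]<8)|(hsv[...,0]>172))&(hsv[...,1]>120)&(hsv[...,2]>215)
    cy=np.argwhere(Y).mean(0); S.append((p,cy))
    for m,z in((Y,236),(R,231)):
        pts=np.array([at_z(p,q,z)[:2] for q in np.argwhere(m)],np.float32)
        print(f,z,m.sum(),pts.mean(0),cv2.minAreaRect(pts))
    print(at_z(p,cy,236))
print(tri(*S))
```

```text
d 236 552 [532.9123  203.75539] ((532.9556274414062, 203.71852111816406), (15.980159759521484, 19.87841796875), 18.778968811035156)
d 231 234 [526.6689  221.41861] ((526.748046875, 221.46942138671875), (19.926694869995117, 6.607524871826172), 18.496488571166992)
[532.88815691 203.77286655 236.        ]
e 236 573 [532.8523  203.91533] ((532.86962890625, 203.709228515625), (16.33913803100586, 20.32061195373535), 18.530536651611328)
e 231 248 [527.0247  221.74174] ((527.23583984375, 221.7836151123047), (19.554086685180664, 7.127302169799805), 18.426021575927734)
[532.82753735 203.93329554 236.        ]
[532.88540351 203.86529215 235.66559748]
```

Emit:
jog_arm(increments=[[-1,0,-1,0,0,0.1,-1],[-1,0,-1,0,0,0.1,-1],[-1,0,-1,0,0,0.1,-1],[-1,0,-1,0,0,0.1,-1],[-1,0,-1,0,0,0.1,-1],[-1,0,-1,0,0,0.1,-1],[-0.3,-0.1,-1,0,0,0.1,-1],[0,0,-1,0,0,0.037,-1],[0,0,0,0,0,0,-1],[0,0,0,0,0,0,-1]])

```text
t: 12.45
tool_pos: [532.7, 205.8, 292.9]
ee_rot: [[-0.948, -0.317, 0.0], [-0.317, 0.948, -0.0], [-0.0, -0.0, -1.0]]
wrist_force: [0.0, 0.2, -0.3]
opening: 1.003
finger_force: 0.0
```

Emit:
jog_arm(increments=[[0,-0.1,-2,0,0,0,-1],[0,0,-2,0,0,0,-1],[0,0,-2,0,0,0,-1],[0,0,-1.5,0,0,0,-1],[0,0,-0.8,0,0,0,-1],[0,0,0,0,0,0,-1],[0,0,0,0,0,0,-1]])

```text
t: 13.15
tool_pos: [533.4, 205.6, 210.3]
ee_rot: [[-0.948, -0.318, 0.001], [-0.318, 0.948, 0.0], [-0.001, 0.0, -1.0]]
wrist_force: [-0.0, -0.5, 0.7]
opening: 0.998
finger_force: 0.0
```

Emit:
jog_arm(increments=[[0,0,0,0,0,0,0],[0,0,0,0,0,0,0.2],[0,0,0,0,0,0,0.4],[0,0,0,0,0,0,0.6],[0,0,0,0,0,0,1],[0,0,0,0,0,0,1],[0,0,0,0,0,0,1],[0,0,0,0,0,0,1]], squeeze=50)

```text
t: 13.95
tool_pos: [533.5, 204.5, 210.4]
ee_rot: [[-0.948, -0.318, 0.002], [-0.318, 0.948, -0.001], [-0.002, -0.002, -1.0]]
wrist_force: [1.2, -5.2, 4.6]
opening: 0.345
finger_force: 53.6
```

Emit:
jog_arm(increments=[[0,-0.05,0.2,0,0,0,1],[0,0,0.3,0,0,0,1],[0,0,0.3,0,0,0,1],[0,0,0,0,0,0,1]])

```text
t: 14.35
tool_pos: [533.5, 204.5, 217.5]
ee_rot: [[-0.948, -0.318, 0.001], [-0.318, 0.948, -0.001], [-0.001, -0.001, -1.0]]
wrist_force: [3.6, -4.1, -2.0]
opening: 0.34
finger_force: 53.2
```

Run:
```python
from h import *
a=read_camera("wrist"); cv2.imwrite("pics/w8.png",cv2.resize(a["pixels"][60:340,120:520],(800,560))[:,:,::-1])
```

```text
(no output)
```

View pics/w8.png

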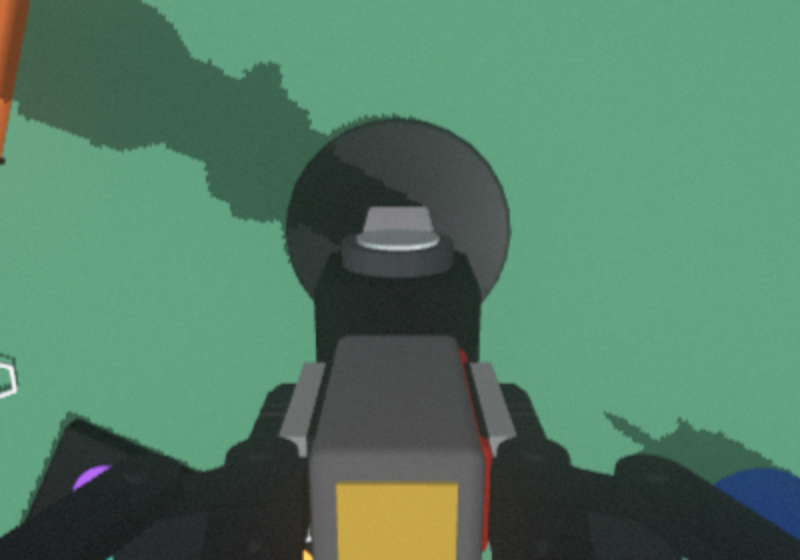

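The pads hold the grip squarely and the red button is squeezed flush (right-hand pad, around (450, 488)). The rod is following at about 7 N, so I'll keep pulling.

Emit:
jog_arm(increments=[[0,0,0.8,0,0,0,1],[0,0,0.8,0,0,0,1],[0,0,0.8,0,0,0,1],[0,0,0.8,0,0,0,1],[0,0,0.8,0,0,0,1],[0,0,0.8,0,0,0,1],[0,0,0.8,0,0,0,1],[0,0,0.8,0,0,0,1],[0,0,0.8,0,0,0,1],[0,0,0.8,0,0,0,1],[0,0,0.8,0,0,0,1],[0,0,0,0,0,0,1]])

```text
t: 15.6
tool_pos: [533.5, 204.4, 305.7]
ee_rot: [[-0.948, -0.318, 0.001], [-0.318, 0.948, -0.001], [-0.001, -0.002, -1.0]]
wrist_force: [3.7, -3.8, -2.9]
opening: 0.345
finger_force: 53.0
```

Emit:
jog_arm(increments=[[0,0,0.2,0,0,0,1],[0,0,0.2,0,0,0,1],[0,0,0.1,0,0,0,1],[0,0,0.1,0,0,0,1],[0,0,0,0,0,0,1]])

```text
t: 16.1
tool_pos: [533.5, 204.4, 310.5]
ee_rot: [[-0.948, -0.318, 0.0], [-0.318, 0.948, -0.002], [0.0, -0.002, -1.0]]
wrist_force: [4.2, -3.2, -5.5]
opening: 0.345
finger_force: 52.7
```

Emit:
jog_arm(increments=[[0,0,0.1,0,0,0,1],[0,0,0.1,0,0,0,1],[0,0,0,0,0,0,1],[0,0,0,0,0,0,1]])

```text
t: 16.5
tool_pos: [533.5, 204.4, 310.5]
ee_rot: [[-0.948, -0.318, -0.002], [-0.318, 0.948, -0.002], [0.003, -0.002, -1.0]]
wrist_force: [5.4, -3.0, -14.4]
opening: 0.349
finger_force: 51.9
```

Run:
```python
from h import *
import pickle
s=observe(); print(s["t"],s["tool_pos"],s["wrist_force"])
p=read_camera("wrist"); cv2.imwrite("pics/w9.png",cv2.resize(p["pixels"][60:340,120:520],(800,560))[:,:,::-1])
t=read_camera("top"); save(t,"top9")
print(proj(t,[[533,204,236],[533,204,336]]))
hsv=cv2.cvtColor(t["pixels"],cv2.COLOR_RGB2HSV)
for l in ("mast_grip","camera_mast"): print([(round(o["conf"],2),np.round(o["at"])) for o in landmark_of(t,l)[:2]])
```

```text
16.5 [533.4681504  204.42773113 310.5474452 ] [  5.42731691  -3.03465226 -14.36767796]
[[249.80750653 225.27023835]
 [242.78205061 222.69565679]]
[(0.72, array([223., 245.])), (0.62, array([157., 270.]))]
[(0.58, array([229., 260.]))]
```

View pics/w9.png

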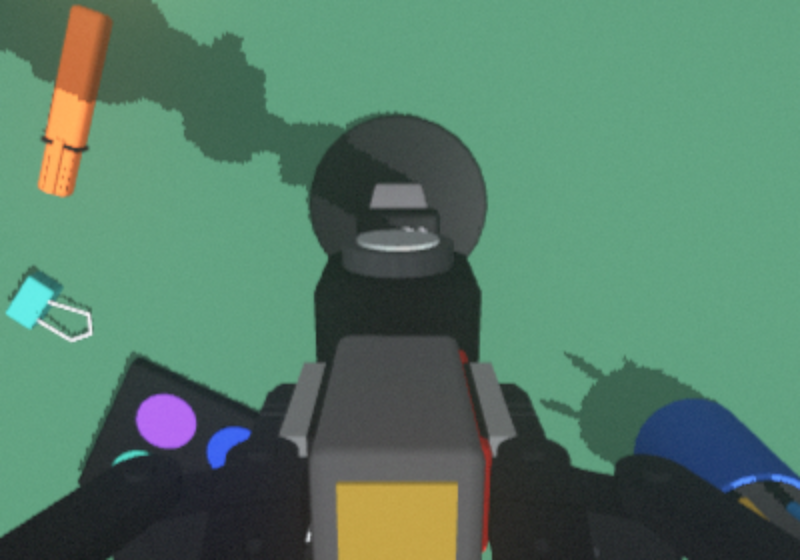

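The grip sits in the jaws exactly as before, so nothing slipped. The rod has risen 100 mm to the hard stop, with the button still squeezed and the bystanders untouched.

```bash
python3 -c "
from rig import *
print(job_done())"
```

```text
the job is handed in; nothing more can be done
None
```

The tile was pressed level first; the mast is now held at its second stop, 100 mm up with the button still squeezed, and the job was handed in at about 17 s (no verdict came back).

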